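Lay a bearing ring flat and push it into the stops of the inspection board

TASK

The large steel ring stands on its rim between the two wooden chocks of the inspection board. Tip it over with the fingertips so that it falls flat onto the black rubber pad, then push it along the pad until its rim is right up against both steel stops in the corner, and leave it there. Only push the ring, never lift or carry it, and leave the small ring, the bushing, the carton and the jar where they are.

Things in the scene. Friction and masses are not known exactly. Their poses are not given: they have to be found in the camera images.
- ring: large plain steel ring, outside dia 110 mm, bore 90, 36 wide, about 0.85 kg, loose. Origin at its very centre, x axis = ring axis. Starts on its rim, axis level, along the board's x; centre 55 mm over the board's top. Flat, its centre is 18 mm over it. Pushed at its top with 1 to 2 N it tips after about 40 mm and falls by itself, to lie about 73 mm further on.
- board: fixed plywood inspection board, 230 x 205 mm, 18 mm thick. Origin on its underside (table level), z up; it spans x -125 to +105, y -102 to +102 mm in its own frame. It carries the chocks, the pad and the two steel stops. The pad and stops lie on the +x side of the chocks, so the ring is tipped towards the board's +x.
- cradle (a point): point on the board's top midway between the two wooden chocks, under the standing ring (board x -95, y 0 mm). Axes as the board's. The chocks are 15 mm high, 28 mm long in x, 20 mm wide in y, with inner faces at y -39.5 and +39.5 mm.
- pad (a point): middle of the black rubber pad, which is flush with the board's top (board x +7, y 0 mm); pad 148 mm in x, 165 mm in y. Axes as the board's. It grips: sliding the flat ring over it takes about 5 to 11 N, so only a clearly higher force tells that a stop is reached.
- corner (a point): inner corner where the faces of the two stops meet, on the board's top (board x +85, y +85 mm), axes as the board's. Fixed steel stops, 22 mm high: the end stop's face is the plane board x = +85 (y -85 to +100), the side stop's face is board y = +85 (x -45 to +85). The flat ring against both has its centre 55 mm short of each face: board x +30, y +30.
- small_ring: bystander: steel ring lying flat on the table, outside diameter 70 mm, 25 mm high; origin at the centre of its underside
- bushing: bystander: brass flanged bushing standing on the table, flange diameter 60 mm, 55 mm high; origin at the centre of its underside
- carton: bystander: small cardboard carton on the table, 90 x 60 x 50 mm high; origin at the centre of its underside, x along its length
- jar: bystander: white jar with a black cap on the table, 54 mm diameter, 75 mm high; origin at the centre of its underside
Things that resemble listed ones, but are neither listed nor needed, are in the scene too. What is shaped like the ring but turquoise or yellow is not meant.

How it is judged:
On the way:
1. the ring has been tipped over and lies flat on the board's pad (angle between the x axis of ring and the z axis of board, either way round below 0.06 rad and z of ring in the frame of board below 0.04 m and x of ring in the frame of board above -0.05 m and linear speed of ring below 0.05 m/s), for 0.2 s.
At the end, for the whole second after the job is handed in: the large ring lies flat on the board, at rest, its rim within 4 mm of both the end stop and the side stop; the four bystanders stand within 15 mm of where they were (angle between the x axis of ring and the z axis of board, either way round below 0.06 rad and z of ring in the frame of board below 0.04 m and x of ring in the frame of board between 0.026 and 0.034 m and y of ring in the frame of board between 0.026 and 0.034 m and linear speed of ring below 0.01 m/s and distance of each of small_ring, bushing, carton, jar from where it was at the start of the episode below 0.015 m); the robot touches nothing.
It fails at once if the large ring is lifted (its centre more than 15 mm above its standing height) (z of ring in the frame of board above 0.088 m).
It fails at once if the large ring is lifted while lying flat (by more than 12 mm) (angle between the x axis of ring and the z axis of board, either way round below 0.1 rad and z of ring in the frame of board above 0.048 m).
It fails at once if the small ring, bushing, carton or jar is moved by more than 15 mm (distance of any of small_ring, bushing, carton, jar from where it was at the start of the episode above 0.015 m).
It also fails if it takes over 53 s, if anything falls off the work surface, if the arm or the gripper's body presses on something with over 40 N, if the wrist force passes 120 N, or if a joint passes its speed limit or range.

ROBOT

A 6-joint arm with a two-finger parallel gripper is mounted at the origin on the work surface. World frame = base frame: x ahead of the robot, y to its left, z up, the work surface at z = 0. Lengths are in m, angles in rad, forces in N, time in s.
With the tool pointing down it reaches from about 0.35 to 0.975 m from the base axis. Payload 4.9 kg.
Tool frame: the origin (TCP) lies on the mounting face of the last link; the fingertips stand 173 mm ahead of it and the grasp point (between the pads) lies 155 mm ahead of it (tcp_to_grasp is the distance from the TCP to the grasp point, in m); z points along the fingers, y is the line along which they close (so a half turn about z gives the same grasp; the last joint's range is limited). The gripper opens to 85 mm and grips with 20 to 120 N. Pads are 22 mm wide; open, the fingers measure 114 mm over their backs; the gripper's body (76 mm by 85 mm) begins 54 mm behind the grasp point. The pads swing forward as they close: fully open they stand 13 mm farther back than shut.
Start: joints at [1.087, 0.053, 1.613, -0, 1.476, -0.119], TCP at [0.223, 0.584, 0.405] pointing down, gripper open.
Joint ranges: [-3.01, 3.01], [-1.01, 2.22], [0.06, 2.58], [-1.02, 4.17], [0.09, 2.62], [-3.14, 3.14]. Speed limits (rad/s): [2.57, 2.57, 3.14, 3.14, 3.14, 3.14].

INTERFACE

Orientations are given as a rotation vector (axis times angle).
In Python, from station import get_obs, get_image, calibration, finish_job, tcp_to_grasp gives the robot as it stands. The module is installed in compiled form; this text tells all that it offers.
- The arm moves only by the tool arm_command, never from a script. Its argument "plan" is a list that holds one entry, the list of rows, each a list of 6 numbers: the shift along the tool's x, y, z in cm, then the turn, a rotation vector about the tool's x, y, z in rad. A call has 1 to 12 rows; each row is the pose to reach, as a shift and turn from the pose commanded when the call began, along the tool's axes at that moment; what a row does not reach only later rows make up. A row lasts 1/12 s, in which the tool goes at most 41.7 mm and 7.16 degrees, less where a joint would pass 70% of its speed; a pose out of reach is approached as far as the arm can. A call with a gripper value outside its range is refused whole. "gripper" is the closure, from -1 (fully open) to 1 (shut), set as the call begins (left out, the last holds). The fingers move at their own pace and stop on an object; "force" is the grip in N (left out, the last holds). Time passes only in rows, so rows that repeat a pose let the fingers close. It gives the time, the measured TCP pose, the force, the opening and the grip force at its end, in the units of the state.
- get_obs(): the state, without advancing time (a new reading comes with each control period).
- get_image(name): name is "scene" or "top" or "wrist"; returns (picture, depth): 420x560x3 uint8, blue, green, red; 420x560 float32, m along the optical axis (not along the pixel's ray), 0 where there is no reading.
- calibration(name): a dict with "fx", "fy", "cx", "cy" (pixels), "pose" (4x4, takes a point from camera to world coordinates). Camera axes: x right, y up, looking along -z (the intrinsics and any distortion apply to the point x, -y, -z); pixel columns grow to the right and rows downward; lengths in m; the calibration is good to about 2 mm. A picture is of the moment at which its call begins: read the wrist's pose just before it. calibration takes no time and is no camera call; for the wrist camera it gives the pose at the moment of the call.
- finish_job(): hands the job in; it is judged then, once.
The state is a dict: "t": time; "q": joint angles; "dq": joint speeds; "effort": joint torques, N m; "tool_pos": TCP position; "tool_rot": TCP orientation; "contact_force": force on the tool from outside, world axes, zero at the start; "wrist_torque": the same for the moment, N m; "opening": finger opening in m; "grip_force": force on a finger pad.
Only numpy, scipy, OpenCV 4.12 (cv2) and the standard library are available. Lean on these libraries where they do the work, as an engineer would, in place of code of your own. Each camera call takes 0.05 s, during which the arm holds its last target. There are 200 camera calls.

## Working session

There is one attempt and no reset: what is moved stays moved. The work goes in short steps, Python scripts to look and compute and a tool call to move; the robot and the scene stay as the last step left them, time stands still between calls to the robot, and variables do not carry over. Pictures are saved under pics/ and viewed, at most 10 in all, crops included, and the job is handed in when it is done.

Besides the shell and the picture viewer there is one more tool, called after ">>>" by a JSON object that holds its "name" and its "arguments". arm_command: Moves the arm, as the interface text tells. Its arguments: {"type":"object","properties":{"plan":{"type":"array"},"gripper":{"type":"number"},"force":{"type":"number"}},"required":["plan"]}

```bash
mkdir -p pics; cat > h.py <<'E'
import numpy as np,cv2
from station import *
from scipy.spatial.transform import Rotation as R
def ray(name,uv,c=None):
    c=c or calibration(name);P=np.array(c["pose"])
    d=np.array([(uv[0]-c["cx"])/c["fx"],-(uv[1]-c["cy"])/c["fy"],-1.])
    return P[:3,3],P[:3,:3]@d
def onz(name,uv,z,c=None):
    o,d=ray(name,uv,c);return o+d*(z-o[2])/d[2]
def cloud(name,depth,c=None):
    c=c or calibration(name);P=np.array(c["pose"])
    v,u=np.mgrid[:420,:560]
    p=np.stack([(u-c["cx"])/c["fx"]*depth,-(v-c["cy"])/c["fy"]*depth,-depth],-1)
    return p@P[:3,:3].T+P[:3,3]
E
python3 - <<'E'
from h import *
for n in("top","scene"):
    c=calibration(n);print(n,{k:(np.round(v,3).tolist()) for k,v in c.items()})
    im,d=get_image(n);cv2.imwrite(f"pics/{n}.png",im);np.save(n+".npy",d);
o=get_obs();print(o)
print(tcp_to_grasp,R.from_rotvec(o["tool_rot"]).as_matrix().round(3))
E
```

```text
top {'fx': 406.1, 'fy': 406.1, 'cx': 279.237, 'cy': 205.68, 'pose': [[-0.017, 0.986, -0.168, 0.4], [-0.999, -0.021, -0.025, 0.058], [-0.029, 0.167, 0.985, 0.94], [0.0, 0.0, 0.0, 1.0]]}
scene {'fx': 423.478, 'fy': 423.478, 'cx': 275.632, 'cy': 209.196, 'pose': [[0.769, -0.323, 0.552, 0.968], [0.639, 0.399, -0.658, -0.414], [-0.008, 0.858, 0.513, 0.476], [0.0, 0.0, 0.0, 1.0]]}
{'t': 0.1, 'q': array([ 1.08698220e+00,  5.33040693e-02,  1.61417595e+00, -2.46026397e-05,
        1.47598955e+00, -1.18993230e-01]), 'dq': array([-0.00027386, -0.00267515, -0.00423265, -0.00090065, -0.0012202 ,
       -0.00126281]), 'effort': array([ 4.01765465e-04, -3.94901526e+01, -3.71362495e+01, -3.06416609e-05,
        3.88941611e-03,  1.64034486e-05]), 'tool_pos': array([0.22287158, 0.58364865, 0.40356594]), 'tool_rot': array([-5.69785965e-01, -3.08894589e+00,  2.82628040e-03]), 'contact_force': array([ 0.93714475,  0.05261354, -0.04098604]), 'wrist_torque': array([ 0.02239962, -0.00835311,  0.01010817]), 'grip_force': 0.0, 'opening': 0.0853665057443009}
0.1547 [[-0.934  0.357 -0.001]
 [ 0.357  0.934 -0.002]
 [ 0.    -0.002 -1.   ]]
```

View pics/top.png

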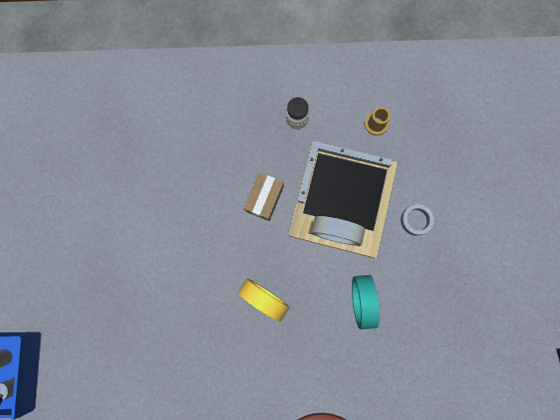

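View pics/scene.png

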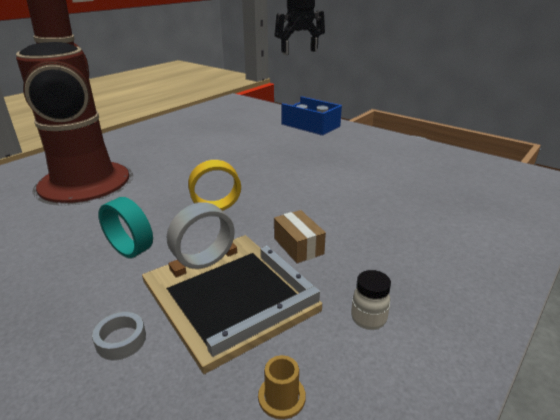

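Large-ring candidates in the top view are the steel ring (338,228), yellow (264,300), turquoise (366,302) and the small flat ring (418,220). The steel ring between the chocks at (338,228) is the match. In the scene view it stands on its rim at (201,236), with the pad and stops in front of it and the corner at about (318,295).

```bash
python3 - <<'E'
from h import *
im=cv2.imread("pics/top.png");d=np.load("top.npy");P=cloud("top",d)
hsv=cv2.cvtColor(im,cv2.COLOR_BGR2HSV)
roi=np.zeros(im.shape[:2],np.uint8);roi[135:262,284:402]=255
pad=((hsv[...,2]<45)&(roi>0)).astype(np.uint8)
n,l,s,_=cv2.connectedComponentsWithStats(pad);k=1+s[1:,4].argmax();pad=(l==k)
def w(px,z): return np.array([onz("top",p,z) for p in px])
v,u=np.nonzero(pad);X=w(np.c_[u,v],.018)[:,:2]
def rect(X):
    r=cv2.minAreaRect((X*1000).astype(np.float32));return r,cv2.boxPoints(r).round(1).tolist()
print("pad",rect(X),"z",np.median(P[...,2][pad]))
wood=((hsv[...,0]>8)&(hsv[...,0]<28)&(hsv[...,1]>60)&(hsv[...,2]>140)&(roi>0)).astype(np.uint8)
v,u=np.nonzero(wood);X=w(np.c_[u,v],.018)[:,:2];print("wood",rect(X),"z",np.median(P[...,2][wood>0]))
m=(P[...,2]>.06)&(roi>0)&(d>0);Q=P[m];print("ring hi",len(Q),Q.max(0),rect(Q[:,:2]), np.median(Q,0))
m=(P[...,2]>.1)&(roi>0)&(d>0);Q=P[m];print("ring top",len(Q),np.median(Q,0),rect(Q[:,:2]))
m=(P[...,2]>.03)&(P[...,2]<.05)&(roi>0)&(d>0);Q=P[m];print("stops",len(Q),rect(Q[:,:2]))
# hi-res crop
cv2.imwrite("pics/crop.png",cv2.resize(im[130:265,275:445],None,fx=4,fy=4,interpolation=cv2.INTER_CUBIC))
E
```

```text
pad (((580.052734375, -98.71365356445312), (102.43606567382812, 143.80343627929688), 74.51525115966797), [[497.1000061035156, -128.89999389648438], [635.7000122070312, -167.3000030517578], [663.0, -68.5999984741211], [524.4000244140625, -30.200000762939453]]) z 0.018559004767070397Traceback (most recent call last):
  File "<stdin>", line 13, in <module>
  File "<stdin>", line 7, in w
  File "h.py", line 9, in onz
    o,d=ray(name,uv,c);return o+d*(z-o[2])/d[2]
        ~~~^^^^^^^^^^^
  File "h.py", line 5, in ray
    c=c or calibration(name);P=np.array(c["pose"])
           ~~~~~~~~~~~^^^^^^
ValueError: time passes only in moves, steps and waits
```

```bash
cat >> h.py <<'E'
def save(n,tag):
    import pickle
    c=calibration(n);im,d=get_image(n);pickle.dump((c,im,d),open(tag+".pkl","wb"));return c,im,d
def load(tag):
    import pickle;return pickle.load(open(tag+".pkl","rb"))
def rect(X):
    r=cv2.minAreaRect((X*1000).astype(np.float32));return np.round(r[0],1),np.round(r[1],1),round(r[2],1),cv2.boxPoints(r).round(0).astype(int).tolist()
E
python3 - <<'E'
from h import *
c,im,d=save("top","top1");P=cloud("top",d,c)
hsv=cv2.cvtColor(im,cv2.COLOR_BGR2HSV)
roi=np.zeros(im.shape[:2],np.uint8);roi[135:262,284:402]=255
o=np.array(c["pose"])[:3,3]
D=cloud("top",np.ones_like(d),c)-o
pl=lambda z:(o+D*((z-o[2])/D[...,2])[...,None])
B=pl(.018)
pad=((hsv[...,2]<45)&(roi>0)).astype(np.uint8)
n,l,s,_=cv2.connectedComponentsWithStats(pad);pad=(l==1+s[1:,4].argmax())
print("pad",rect(B[pad][:,:2]),np.median(P[...,2][pad]))
wood=((hsv[...,0]>8)&(hsv[...,0]<28)&(hsv[...,1]>60)&(hsv[...,2]>140)&(roi>0))
print("wood",rect(B[wood][:,:2]),np.median(P[...,2][wood]))
m=(P[...,2]>.1)&(roi>0)&(d>0);Q=P[m];print("ring top",len(Q),np.median(Q,0),Q.max(0),rect(Q[:,:2]))
m=(P[...,2]>.033)&(P[...,2]<.046)&(roi>0)&(d>0);Q=P[m];print("stops",len(Q),rect(Q[:,:2]))
for lo,hi in((.012,.05),):
    m=((P[...,2]>lo)&(roi>0)&(d>0));print("all",rect(P[m&(P[...,2]<hi)][:,:2]))
cv2.imwrite("pics/crop.png",cv2.resize(im[130:265,275:445],None,fx=4,fy=4,interpolation=cv2.INTER_CUBIC))
E
```

```text
pad (array([584.1, -86.6]), array([129. , 143.7]), 73.7, [[497, -128], [635, -169], [671, -45], [533, -5]]) 0.01863561867506891
wood (array([571.4, -65.6]), array([203.2, 228.3]), 74.4, [[434, -133], [654, -194], [709, 1], [489, 63]]) 0.01809751902018175
ring top 826 [ 0.49034927 -0.04192689  0.12164536] [0.51897414 0.00433098 0.13081506] (array([490.8, -44.1]), array([95.5, 36.4]), 74.0, [[460, -85], [495, -95], [521, -3], [486, 7]])
stops 1011 (array([578.1, -59.9]), array([184.6, 213.4]), 74.2, [[450, -120], [656, -178], [706, 0], [501, 58]])
all (array([571.5, -66.3]), array([205.1, 229.5]), 74.5, [[433, -134], [655, -196], [710, 2], [488, 63]])
```

View pics/crop.png

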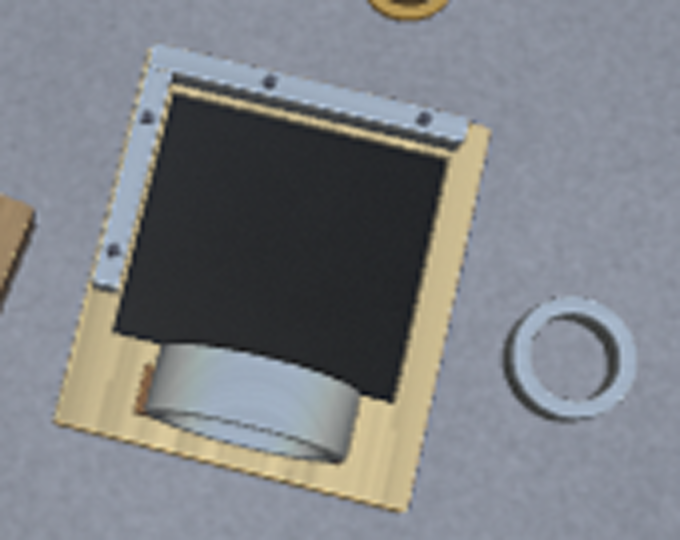

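The board fits at 229.5 x 205 mm, which agrees with the given size. Its yaw is -15.5° and its origin is at about (0.581, -0.069). The expected ring position is (0.490, -0.044), and the measured ring top agrees to 1 mm. The crop confirms the steel ring, with the stops on the far and left sides. I'm approaching from behind it with the gripper shut.

>>> {"name": "arm_command", "arguments": {"plan": [[[-3.5,-4.1,0,0,0,-0.02],[-7,-8.2,0,0,0,-0.04],[-9.5,-11.2,0,0,0,-0.06],[-12,-14.1,0,0,0,-0.094],[-14.5,-17,0,0,0,-0.094],[-17,-20,0,0,0,-0.094],[-19.5,-22.9,0,0,0,-0.094],[-22,-25.8,0,0,0,-0.094],[-24.5,-28.7,0,0,0,-0.094],[-27,-31.6,0,0,0,-0.094],[-29,-34,0,0,0,-0.094],[-29,-34,0,0,0,-0.094]]], "gripper": 1}}

```text
t: 1.15
tool_pos: [0.3737, 0.1588, 0.4046]
tool_rot: [0.435, 3.11, -0.003]
contact_force: [-0.5, 1.2, -0.1]
opening: 0.0003
grip_force: 0.0
```

```bash
cat > b.py <<'E'
from h import *
import sys
a=np.radians(-15.5);ex=np.array([np.cos(a),np.sin(a),0]);ey=np.array([-np.sin(a),np.cos(a),0]);O=np.array([.5811,-.069,0])
def bt(p): p=np.array(p)-O;return np.array([p@ex,p@ey,p[2]])
if __name__=="__main__":
    o=get_obs();M=R.from_rotvec(o["tool_rot"]).as_matrix()
    print("t",o["t"],"tcp",o["tool_pos"].round(4),"board",(bt(o["tool_pos"])*1000).round(1),"tip z",(o["tool_pos"]+M[:,2]*.173).round(4),"F",o["contact_force"].round(2),"open",round(o["opening"],4))
    print("xhead err",np.degrees(np.arctan2(M[1,1],M[0,1]))-74.5)
    if len(sys.argv)>3:
        g=np.array([float(v) for v in sys.argv[1:4]])/1000
        print("move cm",(M.T@(O+g[0]*ex+g[1]*ey+[0,0,g[2]]-o["tool_pos"])*100).round(2))
E
python3 b.py -150 0 400
```

```text
t 1.15 tcp [0.3737 0.1588 0.4046] board [-260.8  164.1  404.6] tip z [0.3738 0.1584 0.2316] F [-0.48  1.16 -0.09] open 0.0003
xhead err -0.4353742066346058
move cm [-11.2  -16.32   0.5 ]
```

>>> {"name": "arm_command", "arguments": {"plan": [[[-2.3,-3.3,0,0,0,0],[-4.6,-6.6,0,0,0,0],[-6.9,-9.9,0,0,0,0],[-9.2,-13.2,0,0,0,0],[-11.2,-16.3,0,0,0,-0.008],[-11.2,-16.3,3,0,0,-0.008],[-11.2,-16.3,6,0,0,-0.008],[-11.2,-16.3,9,0,0,-0.008],[-11.2,-16.3,11,0,0,-0.008],[-11.2,-16.3,11,0,0,-0.008],[-11.2,-16.3,11,0,0,-0.008],[-11.2,-16.3,11,0,0,-0.008]]]}}

```text
t: 2.15
tool_pos: [0.4375, -0.0241, 0.2962]
tool_rot: [0.411, 3.112, -0.0]
contact_force: [0.2, -0.1, 0.0]
opening: 0.0001
grip_force: 0.0
```

```bash
python3 b.py -124 0 291
python3 - <<'E'
from h import *
c,im,d=save("scene","s2")
cv2.imwrite("pics/s2.png",cv2.resize(im[120:300,80:320],None,fx=3,fy=3))
E
```

```text
t 2.15 tcp [ 0.4375 -0.0241  0.2962] board [-150.4    4.9  296.2] tip z [ 0.4378 -0.0242  0.1232] F [ 0.22 -0.14  0.02] open 0.0001
xhead err 0.4695726778812457
move cm [-2.64 -0.51  0.53]
```

View pics/s2.png

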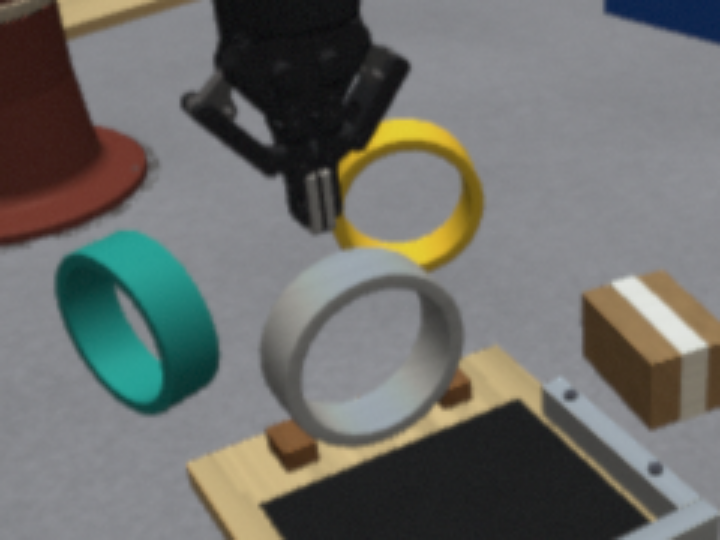

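The scene crop shows the shut fingertips at crop (320,215), behind the top of the ring at crop (370,260). I'll start pushing slowly.

>>> {"name": "arm_command", "arguments": {"plan": [[[0,-0.5,0.4,0,0,0],[-0.5,-0.5,0.4,0,0,0],[-1,-0.5,0.4,0,0,0],[-1.5,-0.5,0.4,0,0,0],[-2,-0.5,0.4,0,0,0],[-2.4,-0.5,0.4,0,0,0],[-2.8,-0.5,0.4,0,0,0],[-3.2,-0.5,0.4,0,0,0],[-3.6,-0.5,0.4,0,0,0],[-3.6,-0.5,0.4,0,0,0]]]}}

```text
t: 3.03
tool_pos: [0.4709, -0.0386, 0.2907]
tool_rot: [-0.412, -3.114, 0.0]
contact_force: [-1.2, -0.2, 0.3]
opening: -0.0001
grip_force: 0.6
```

```bash
python3 b.py -84 0 291
```

```text
t 3.0333 tcp [ 0.4709 -0.0386  0.2907] board [-1.143e+02 -1.000e-01  2.907e+02] tip z [ 0.4709 -0.0386  0.1177] F [-1.17 -0.17  0.3 ] open -0.0001
xhead err 0.44003728051416147
move cm [-3.03 -0.01 -0.03]
```

About 1.2 N at contact, so the ring is tipping.

>>> {"name": "arm_command", "arguments": {"plan": [[[-0.4,0,0,0,0,0],[-0.8,0,0,0,0,0],[-1.2,0,0,0,0,0],[-1.6,0,0,0,0,0],[-2.0,0,0,0,0,0],[-2.4,0,0,0,0,0],[-2.8,0,0,0,0,0],[-3.2,0,0,0,0,0],[-3.5,0,0,0,0,0],[-3.5,0,0,0,0,0],[-3.5,0,0,0,0,0],[-3.5,0,0,0,0,0]]]}}

```text
t: 4.03
tool_pos: [0.5041, -0.0475, 0.2906]
tool_rot: [-0.412, -3.114, -0.0]
contact_force: [0.2, -1.1, -0.4]
opening: -0.0002
grip_force: 0.0
```

```bash
python3 b.py -84 0 291;python3 - <<'E'
from h import *
c,im,d=save("scene","s3")
cv2.imwrite("pics/s3.png",cv2.resize(im[120:380,80:360],None,fx=2,fy=2))
E
```

```text
t 4.0333 tcp [ 0.5041 -0.0475  0.2906] board [-8.000e+01  1.000e-01  2.906e+02] tip z [ 0.504  -0.0475  0.1176] F [ 0.22 -1.1  -0.38] open -0.0002
xhead err 0.44438420844996074
move cm [ 0.4  -0.01 -0.04]
```

View pics/s3.png

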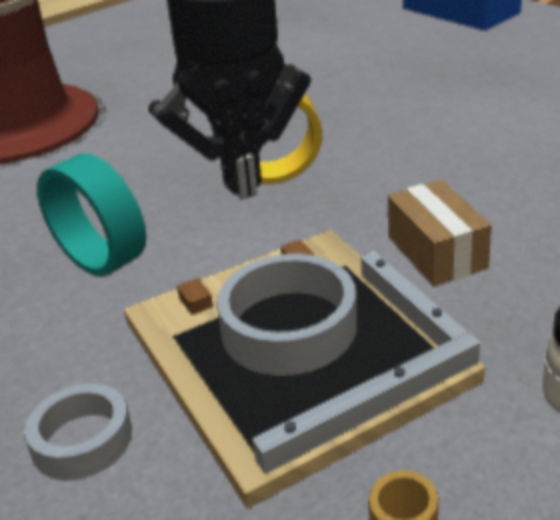

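The ring now lies flat at crop (288,310), with the fingertips clear above the chocks. Next I'll measure it.

```bash
cat > ringpos.py <<'E'
from b import *
def ringpos(tag):
    c,im,d=load(tag);P=cloud("",d,c);Q=(P-O)@np.stack([ex,ey,[0,0,1]],1)
    m=(d>0)&(Q[...,2]>.048)&(Q[...,2]<.060)&(abs(Q[...,0])<.1)&(abs(Q[...,1])<.1)
    X=Q[m][:,:2]*1000;zz=np.median(Q[m][:,2])
    (x,y),r=cv2.minEnclosingCircle(X.astype(np.float32))
    from scipy.optimize import least_squares
    # outer/inner annulus: mean radius fit
    f=least_squares(lambda p:np.clip(abs(np.hypot(*(X-p).T)-50)-5,0,None),[x,y],loss="soft_l1").x
    print(tag,len(X),"z",zz.round(4),"circ",round(x,1),round(y,1),round(r,1),"fit",f.round(1))
if __name__=="__main__":
    for t in sys.argv[1:]: ringpos(t)
E
python3 ringpos.py s3; python3 b.py -15 0 291
```

```text
s3 1052 z 0.0528 circ -18.8 1.1 55.8 fit [-18.5   0.8]
t 4.0833 tcp [ 0.5041 -0.0475  0.2906] board [-8.000e+01  2.000e-01  2.906e+02] tip z [ 0.504  -0.0475  0.1176] F [-0.1   0.84 -0.09] open -0.0001
xhead err 0.4474815106528922
move cm [-6.5  -0.07 -0.04]
```

>>> {"name": "arm_command", "arguments": {"plan": [[[-2.5,0,0,0,0,0],[-5,0,0,0,0,0],[-6.5,0,0,0,0,0.008],[-6.5,0,0,0,0,0.008],[-6.5,0,2.5,0,0,0.008],[-6.5,0,5,0,0,0.008],[-6.5,0,7,0,0,0.008],[-6.5,0,8.7,0,0,0.008],[-6.5,0,8.7,0,0,0.008],[-6.5,0,8.7,0,0,0.008],[-6.5,0,8.7,0,0,0.008]]]}}

```text
t: 5.0
tool_pos: [0.5671, -0.0644, 0.2049]
tool_rot: [0.424, 3.111, -0.0]
contact_force: [-0.2, -0.7, 0.1]
opening: -0.0
grip_force: 0.0
```

```bash
python3 b.py 58 0 203
```

```text
t 5.0 tcp [ 0.5671 -0.0644  0.2049] board [-14.7   0.7 204.9] tip z [ 0.5673 -0.0644  0.0319] F [-0.17 -0.7   0.12] open -0.0
xhead err -0.004568307686142248
move cm [-7.27 -0.07  0.2 ]
```

>>> {"name": "arm_command", "arguments": {"plan": [[[-1,0,0,0,0,0],[-2,0,0,0,0,0],[-2.6,0,0,0,0,0],[-3.2,0,0,0,0,0],[-3.8,0,0,0,0,0],[-4.4,0,0,0,0,0],[-5,0,0,0,0,0],[-5.6,0,0,0,0,0],[-6.2,0,0,0,0,0],[-6.6,0,0,0,0,0],[-7,0,0,0,0,0],[-7,0,0,0,0,0]]]}}

```text
t: 6.0
tool_pos: [0.6347, -0.0832, 0.2038]
tool_rot: [-0.424, -3.11, -0.001]
contact_force: [-4.5, 1.8, 2.9]
opening: -0.0003
grip_force: 2.1
```

```bash
python3 b.py 61 0 203; python3 -c "
from h import *
save('scene','s4')"; python3 ringpos.py s4
```

```text
t 6.0 tcp [ 0.6347 -0.0832  0.2038] board [ 55.5   0.7 203.8] tip z [ 0.6342 -0.083   0.0308] F [-4.53  1.76  2.86] open -0.0003
xhead err -0.013914470084259278
move cm [-0.55 -0.07  0.08]
s4 829 z 0.053 circ 22.8 0.1 54.6 fit [20.5  1.2]
```

Sliding force is about 5 N, as expected. Now I'll go in small steps until the end stop shows.

>>> {"name": "arm_command", "arguments": {"plan": [[[-0.2,0,0,0,0,0],[-0.4,0,0,0,0,0],[-0.6,0,0,0,0,0],[-0.7,0,0,0,0,0],[-0.8,0,0,0,0,0],[-0.8,0,0,0,0,0]]]}}

```text
t: 6.55
tool_pos: [0.6418, -0.085, 0.2037]
tool_rot: [-0.423, -3.109, -0.001]
contact_force: [-7.8, 1.5, 5.9]
opening: -0.0
grip_force: 3.8
```

>>> {"name": "arm_command", "arguments": {"plan": [[[-0.1,0,0,0,0,0],[-0.2,0,0,0,0,0],[-0.2,0,0,0,0,0]]]}}

```text
t: 6.8
tool_pos: [0.6437, -0.0856, 0.2038]
tool_rot: [-0.423, -3.109, -0.001]
contact_force: [-7.4, 2.6, 4.8]
opening: -0.0006
grip_force: 3.8
```

>>> {"name": "arm_command", "arguments": {"plan": [[[-0.1,0,0,0,0,0],[-0.2,0,0,0,0,0],[-0.2,0,0,0,0,0]]]}}

```text
t: 7.05
tool_pos: [0.6455, -0.0861, 0.2037]
tool_rot: [-0.423, -3.108, -0.001]
contact_force: [-8.0, 3.1, 6.2]
opening: 0.0
grip_force: 4.3
```

>>> {"name": "arm_command", "arguments": {"plan": [[[-0.1,0,0,0,0,0],[-0.2,0,0,0,0,0],[-0.2,0,0,0,0,0]]]}}

```text
t: 7.3
tool_pos: [0.6464, -0.0863, 0.2037]
tool_rot: [-0.422, -3.102, -0.002]
contact_force: [-16.6, 5.0, 11.1]
opening: -0.0
grip_force: 8.3
```

>>> {"name": "arm_command", "arguments": {"plan": [[[-0.1,0,0,0,0,0],[-0.15,0,0,0,0,0],[-0.15,0,0,0,0,0]]]}}

```text
t: 7.55
tool_pos: [0.6471, -0.0864, 0.2037]
tool_rot: [-0.421, -3.099, -0.002]
contact_force: [-21.9, 5.0, 16.4]
opening: 0.0001
grip_force: 11.1
```

```bash
python3 b.py 35 0 203; python3 -c "
from h import *
save('scene','s5')"; python3 ringpos.py s5
```

```text
t 7.55 tcp [ 0.6471 -0.0864  0.2037] board [ 68.2   0.8 203.7] tip z [ 0.6446 -0.0858  0.0308] F [-21.94   4.95  16.45] open 0.0001
xhead err 0.016664055832848135
move cm [ 3.32 -0.08  0.12]
s5 848 z 0.0531 circ 34.1 0.9 55.1 fit [31.4  1.2]
```

22 N and stalled, so the end stop is reached. Now I'll back off to the middle of the bore and push towards +y.

>>> {"name": "arm_command", "arguments": {"plan": [[[1.5,0,0,0,0,0],[3,0,0,0,0,0],[3.9,0,0,0,0,0],[3.9,1,0,0,0,0],[3.9,2,0,0,0,0],[3.9,2.6,0,0,0,0],[3.9,3.2,0,0,0,0],[3.9,3.8,0,0,0,0],[3.9,4.4,0,0,0,0],[3.9,5,0,0,0,0],[3.9,5.4,0,0,0,0],[3.9,5.4,0,0,0,0]]]}}

```text
t: 8.6
tool_pos: [0.627, -0.0247, 0.2041]
tool_rot: [0.423, 3.112, -0.002]
contact_force: [-0.3, -2.7, 2.1]
opening: 0.0001
grip_force: 1.4
```

```bash
python3 b.py 30 60 203; python3 -c "
from h import *
save('scene','s6')"; python3 ringpos.py s6
```

```text
t 8.6 tcp [ 0.627  -0.0247  0.2041] board [ 32.4  55.  204.1] tip z [ 0.6272 -0.025   0.0311] F [-0.27 -2.75  2.07] open 0.0001
xhead err 0.034115106024017905
move cm [0.24 0.5  0.11]
s6 1042 z 0.053 circ 32.8 23.0 55.7 fit [33.4 19.4]
```

>>> {"name": "arm_command", "arguments": {"plan": [[[0,0.2,0,0,0,0],[0,0.4,0,0,0,0],[0,0.6,0,0,0,0],[0,0.8,0,0,0,0],[0,0.8,0,0,0,0]]]}}

```text
t: 9.07
tool_pos: [0.6287, -0.0177, 0.2041]
tool_rot: [0.424, 3.112, -0.003]
contact_force: [-1.8, -5.3, 2.5]
opening: -0.0001
grip_force: 2.6
```

>>> {"name": "arm_command", "arguments": {"plan": [[[0,0.1,0,0,0,0],[0,0.2,0,0,0,0],[0,0.2,0,0,0,0]]]}}

```text
t: 9.32
tool_pos: [0.6291, -0.0162, 0.2041]
tool_rot: [0.424, 3.113, -0.005]
contact_force: [-2.5, -7.2, 3.0]
opening: 0.0
grip_force: 3.7
```

>>> {"name": "arm_command", "arguments": {"plan": [[[0,0.1,0,0,0,0],[0,0.2,0,0,0,0],[0,0.2,0,0,0,0]]]}}

```text
t: 9.57
tool_pos: [0.6294, -0.0155, 0.2041]
tool_rot: [-0.423, -3.112, 0.011]
contact_force: [-4.7, -12.4, 4.0]
opening: 0.0002
grip_force: 6.9
```

Force is rising. I'll push a little more to confirm.

>>> {"name": "arm_command", "arguments": {"plan": [[[0,0.1,0,0,0,0],[0,0.2,0,0,0,0],[0,0.2,0,0,0,0]]]}}

```text
t: 9.82
tool_pos: [0.6297, -0.0149, 0.2042]
tool_rot: [-0.423, -3.111, 0.016]
contact_force: [-7.2, -19.0, 4.9]
opening: -0.0003
grip_force: 10.0
```

```bash
python3 b.py 30 60 203; python3 -c "
from h import *
save('scene','s7')"; python3 ringpos.py s7
```

```text
t 9.8167 tcp [ 0.6297 -0.0149  0.2042] board [ 32.4  65.1 204.2] tip z [ 0.6291 -0.0166  0.0312] F [ -7.25 -19.     4.94] open -0.0003
xhead err 0.014838163362512091
move cm [ 0.24 -0.51  0.12]
s7 1040 z 0.0529 circ 33.0 31.2 55.6 fit [32.9 28.1]
```

The side stop is reached at 19 N. I'll re-seat the ring on the end stop once to be sure.

>>> {"name": "arm_command", "arguments": {"plan": [[[0,-2,0,0,0,0],[0,-3.7,0,0,0,0],[-1,-3.7,0,0,0,0],[-2,-3.7,0,0,0,0],[-2.6,-3.7,0,0,0,0],[-3,-3.7,0,0,0,0],[-3.3,-3.7,0,0,0,0],[-3.5,-3.7,0,0,0,0],[-3.7,-3.7,0,0,0,0],[-3.7,-3.7,0,0,0,0]]]}}

```text
t: 10.7
tool_pos: [0.6545, -0.0557, 0.2033]
tool_rot: [-0.422, -3.105, -0.002]
contact_force: [-10.2, 2.5, 7.7]
opening: 0.0003
grip_force: 5.4
```

```bash
python3 b.py 30 30 203
```

```text
t 10.7 tcp [ 0.6545 -0.0557  0.2033] board [ 67.2  32.4 203.3] tip z [ 0.6531 -0.0553  0.0303] F [-10.22   2.53   7.71] open 0.0003
xhead err 0.036900980999817534
move cm [ 3.72 -0.24  0.06]
```

>>> {"name": "arm_command", "arguments": {"plan": [[[-0.1,0,0,0,0,0],[-0.2,0,0,0,0,0],[-0.2,0,0,0,0,0],[-0.2,0,0,0,0,0]]]}}

```text
t: 11.03
tool_pos: [0.6553, -0.0558, 0.2033]
tool_rot: [-0.42, -3.1, -0.002]
contact_force: [-17.3, 4.4, 12.6]
opening: -0.0001
grip_force: 8.9
```

>>> {"name": "arm_command", "arguments": {"plan": [[[1.5,0,0,0,0,0],[3,0,0,0,0,0],[3.9,0,0,0,0,0],[3.9,0,0,0,0,0],[3.9,0,-3,0,0,0],[3.9,0,-7,0,0,0],[3.9,0,-11,0,0,0],[6,0,-14,0,0,0],[9,0,-16,0,0,0],[12,0,-16,0,0,0],[15,0,-16,0,0,0],[18,0,-16,0,0,0]]]}}

```text
t: 12.03
tool_pos: [0.4835, -0.009, 0.3648]
tool_rot: [0.424, 3.111, -0.0]
contact_force: [-0.2, 0.3, 0.4]
opening: 0.0003
grip_force: 0.0
```

>>> {"name": "arm_command", "arguments": {"plan": [[[2,0,0,0,0,0],[2,0,0,0,0,0],[2,0,0,0,0,0]]]}}

```text
t: 12.28
tool_pos: [0.4648, -0.0037, 0.3643]
tool_rot: [0.423, 3.111, -0.0]
contact_force: [0.1, 0.7, 0.2]
opening: -0.0004
grip_force: 0.0
```

```bash
python3 b.py; python3 -c "
from h import *
save('scene','s8');c,im,d=save('top','t8')
cv2.imwrite('pics/t8.png',cv2.resize(im[80:270,230:450],None,fx=3,fy=3,interpolation=cv2.INTER_CUBIC))"; python3 ringpos.py s8 t8
```

```text
t 12.2833 tcp [ 0.4648 -0.0037  0.3643] board [-129.5   31.8  364.3] tip z [ 0.4652 -0.0038  0.1913] F [0.09 0.67 0.17] open -0.0004
xhead err 0.011596954211029242
s8 1147 z 0.0529 circ 32.5 30.6 55.8 fit [33.  31.5]
t8 395 z 0.0536 circ 31.6 30.8 55.0 fit [30.9 31. ]
```

View pics/t8.png

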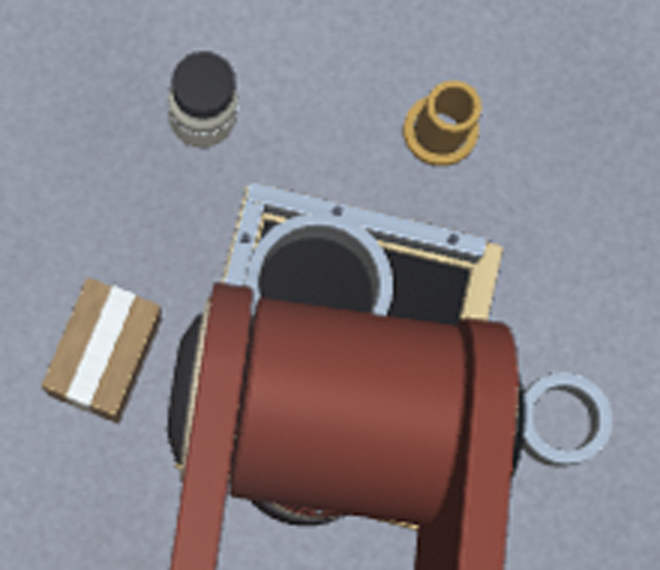

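The top crop shows the ring at crop (322,270), seated in the corner against both stops. It measures (31, 31), and the bystanders have not moved. The arm is clear, so I'm handing in.

```bash
python3 -c "
from station import *
print(finish_job())"
```

```text
the job is handed in; nothing more can be done
None
```

The ring was tipped flat onto the pad and pushed up against both stops (last measured near board x +31, y +31 mm). The gripper was clear and the bystanders had not visibly moved when I handed the job in at about 12 s; no verdict was returned.

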